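Feel along the sprung pins of a strap jig

TASK

Check the sprung pins of the strap jig and make it ready for a strap: with the fingertips, go along the curved row from the brass pin beside the blue dot to the red pin at the other end, pressing each pin lightly so that it dips, one at a time and in order, each springing back up before you go on. Finish on the red pin and stay there, still holding it about half-way down with the fingertips when the program ends. Press gently all the time, and do not pick up or shift any of the tools and small parts around it.

Things in the scene. Friction and masses are not known exactly. Their poses are not given: they have to be found in the camera images.
- jig: Fixed jig, any yaw: green board 300 x 200 x 8 mm, on it a dark steel plate 240 x 64 mm, its top 28 mm above the bench. Five round-topped pins, 16 mm in diameter, rise 16 mm from the plate in a curved row, about 50 mm apart; four are brass, the last red with a red ring. Origin: centre of the board's underside on the bench; x from the blue-dot end to the red-pin end, z up.
- start_dot (a point): Centre of the flat blue dot, 20 mm across, rimmed white, on the plate's top, 29 mm beside the first pin: the starting end of the row.
- pin1_top (a point): Top centre of the first pin, brass, beside the blue dot; 44 mm above the bench when the pin is up; it moves down with the pin. The flat of the round top is 8 mm across.
- pin1 (a joint): How far the first pin, brass, beside the blue dot is pressed down: 0 m up, 0.012 m at its stop. Its spring takes 1.4 N to start and 5.6 N at the stop, and returns the pin when let go; above 12 N on the jig is rough handling.
- pin2_top (a point): Top centre of the pin number 2 counted from the blue dot, brass; 44 mm above the bench when the pin is up; it moves down with the pin. The flat of the round top is 8 mm across.
- pin2 (a joint): How far the pin number 2 counted from the blue dot, brass is pressed down: 0 m up, 0.012 m at its stop. Its spring takes 1.4 N to start and 5.6 N at the stop, and returns the pin when let go; above 12 N on the jig is rough handling.
- pin3_top (a point): Top centre of the pin number 3 counted from the blue dot, brass; 44 mm above the bench when the pin is up; it moves down with the pin. The flat of the round top is 8 mm across.
- pin3 (a joint): How far the pin number 3 counted from the blue dot, brass is pressed down: 0 m up, 0.012 m at its stop. Its spring takes 1.4 N to start and 5.6 N at the stop, and returns the pin when let go; above 12 N on the jig is rough handling.
- pin4_top (a point): Top centre of the pin number 4 counted from the blue dot, brass; 44 mm above the bench when the pin is up; it moves down with the pin. The flat of the round top is 8 mm across.
- pin4 (a joint): How far the pin number 4 counted from the blue dot, brass is pressed down: 0 m up, 0.012 m at its stop. Its spring takes 1.4 N to start and 5.6 N at the stop, and returns the pin when let go; above 12 N on the jig is rough handling.
- pin5_top (a point): Top centre of the fifth and last pin, red; 44 mm above the bench when the pin is up; it moves down with the pin. The flat of the round top is 8 mm across.
- pin5 (a joint): How far the fifth and last pin, red is pressed down: 0 m up, 0.012 m at its stop. Its spring takes 1.4 N to start and 5.6 N at the stop, and returns the pin when let go; above 12 N on the jig is rough handling.
- slicker: Bystander, leave it alone: turned pale wood edge slicker, 32 mm across, 36 mm tall, standing loose on the green board. Origin: centre of its underside.
- rivet_tin: Bystander, leave it alone: small steel rivet tin, 40 mm across, 28 mm tall, loose on the green board. Origin: centre of its underside.
- anvil: Bystander, leave it alone: brass rivet anvil disc, 34 mm across, 14 mm tall, loose on the green board. Origin: centre of its underside.
- mallet: Bystander, leave it alone: mallet lying on the bench, 220 mm long, white head 48 mm across and 90 mm wide; origin 150 mm from the butt of the handle, head towards +x, on the underside.
- glue_jar: Bystander, leave it alone: amber glass glue jar with black lid, 64 mm across, 85 mm tall. Origin: centre of its underside.
- pliers: Bystander, leave it alone: pliers with red handles lying on the bench, 170 mm long, 18 mm tall, jaws towards +x. Origin: centre of its underside.
- tool_cup: Bystander, leave it alone: blue ceramic cup, empty, 76 mm across, 90 mm tall. Origin: centre of its underside.
- awl: Bystander, leave it alone: awl with wooden handle lying on the bench, 130 mm long, 27 mm thick, point towards +x. Origin: centre of its underside.

How it is judged:
By the outcome, as a careful person would: the job done as asked, in the order asked, and still so for the second after the job is handed in, while the arm keeps its last pose, push and grip.
It also fails if it takes over 43 s, if anything falls off the work surface, if the arm or the gripper's body presses on something with over 40 N, if the wrist force passes 120 N, or if a joint passes its speed limit or range.

ROBOT

A 6-joint arm with a two-finger parallel gripper is mounted at the origin on the work surface. World frame = base frame: x ahead of the robot, y to its left, z up, the work surface at z = 0. Lengths are in mm, angles in rad, forces in N, time in s.
With the tool pointing down it reaches from about 375 to 900 mm from the base axis. Payload 3.1 kg.
Tool frame: the origin (TCP) lies on the centre line of the jaws, within the pads' length; the fingertips stand 14 mm ahead of it and the grasp point (between the pads) lies 5 mm behind it; z points along the fingers, y is the line along which they close (so a half turn about z gives the same grasp; the last joint's range is limited). The gripper opens to 85 mm and grips with 20 to 120 N. Pads are 22 mm wide; open, the fingers measure 114 mm over their backs; the gripper's body (76 mm by 85 mm) begins 54 mm behind the grasp point. The pads swing forward as they close: fully open they stand 13 mm farther back than shut.
Start: joints at [1.087, 0.527, 1.433, -0, 1.181, -0.178], TCP at [187.523, 596.181, 245.31] pointing down, gripper open.
Joint ranges: [-3.08, 3.08], [-0.75, 2.2], [0.22, 2.44], [-1.43, 4.57], [0, 2.65], [-2.85, 2.85]. Speed limits (rad/s): [2.79, 2.79, 3.14, 3.14, 3.14, 3.14].

INTERFACE

Orientations are given as a unit quaternion [x, y, z, w].
In Python, from workcell import env gives the robot as it stands.
- The arm moves only by the tool jog_arm, never from a script. Its argument "rows" is a list of rows, each an object with "claw": the opening, from -1 (shut) to 1 (fully open), so that 0 is half open; "slide": the shift along the tool's x, y, z in cm, a list of three; "spin": the turn about the tool's z in rad. A call has 1 to 12 rows; each row shifts and turns the commanded pose from where the row before left it, along the tool's axes as they then stand; what a row does not reach is not made up. A row lasts 1/12 s, in which the tool goes at most 41.7 mm and 7.16 degrees, less where a joint would pass 70% of its speed; a pose out of reach is approached as far as the arm can. A call is refused whole if a number of a shift passes 4.17 or a number of a turn 0.125, either way. A call with a gripper value outside its range is refused whole. The fingers move at their own pace and stop on an object; "squeeze" is the grip in N (left out, the last holds). Time passes only in rows, so rows that do not move let the fingers close. It gives the time, the measured TCP pose, the force, the opening and the grip force at its end, in the units of the state.
- env.state(): the state, without advancing time (a new reading comes with each control period).
- env.read_camera(name): name is "scene" or "top" or "wrist"; returns the picture (400x640x3 uint8, blue, green, red); there is no depth.
- env.get_calibration(name): a dict with "camera_matrix" (3x3 intrinsics, pixels), "cam_to_world" (4x4, takes a point from camera to world coordinates); the wrist camera has in their place "mount" (4x4, takes a point from camera to tool coordinates, whose origin is the TCP and whose axes are the flange's). Camera axes: x right, y up, looking along -z (the intrinsics and any distortion apply to the point x, -y, -z); pixel columns grow to the right and rows downward; lengths in mm; the calibration is good to about 2 mm. A picture is of the moment at which its call begins: read the wrist's pose just before it. get_calibration takes no time and is no camera call.
- env.finish_job(): hands the job in; it is judged then, once.
The state is a dict: "clock": time; "joint_pos": joint angles; "joint_velocities": joint speeds; "joint_efforts": joint torques, N m; "eef_pos": TCP position; "tcp_rot": TCP orientation; "contact_force": force on the tool from outside, world axes, zero at the start; "ft_torque": the same for the moment, N m; "opening": opening from 0.0 (shut) to 1.0 (fully open); "gripper_force": force on a finger pad.
Only numpy, scipy, OpenCV 4.12 (cv2) and the standard library are available. Lean on these libraries where they do the work, as an engineer would, in place of code of your own. Each camera call takes 0.05 s, during which the arm holds its last target. There are 200 camera calls.

## Working session

There is one attempt and no reset: what is moved stays moved. The work goes in short steps, Python scripts to look and compute and a tool call to move; the robot and the scene stay as the last step left them, time stands still between calls to the robot, and variables do not carry over. Pictures are saved under pics/ and viewed, at most 10 in all, crops included, and the job is handed in when it is done.

Besides the shell and the picture viewer there is one more tool, called after ">>>" as name(argument=value, ...) on one line, values as JSON. jog_arm: Moves the arm, as the interface text tells. Its arguments: {"type":"object","properties":{"rows":{"type":"array","items":{"type":"object","properties":{"claw":{"type":"number"},"slide":{"type":"array","items":{"type":"number"}},"spin":{"type":"number"}}}},"squeeze":{"type":"number"}},"required":["rows"]}

```bash
mkdir -p pics
python3 - <<'E'
from workcell import env
import cv2
s=env.state();print(s)
for n in("top","scene"):
    c=env.get_calibration(n);print(n,c)
    cv2.imwrite(f"pics/{n}0.png",env.read_camera(n))
print(env.get_calibration("wrist"))
E
```

```text
{'clock': 0.0, 'joint_pos': array([ 1.08753365e+00,  5.28487511e-01,  1.43391014e+00, -2.74249287e-05,
        1.18139266e+00, -1.78498930e-01]), 'joint_velocities': array([ 0.00173731, -0.00051007, -0.00013723, -0.00078978,  0.00011602,
       -0.00046056]), 'joint_efforts': array([-6.50149905e-04, -4.42351127e+01, -1.78026867e+01, -3.79778794e-04,
        8.48813681e-03, -3.41989869e-05]), 'eef_pos': array([187.19469378, 595.58448801, 244.3179779 ]), 'tcp_rot': array([ 1.51787581e-01,  9.88412527e-01, -1.04334554e-03, -3.44991473e-04]), 'contact_force': array([-0.00981978, -0.57312685,  0.47452379]), 'ft_torque': array([-0.02563319, -0.00265849,  0.03484128]), 'gripper_force': 0.0, 'opening': 0.9986315500701424}
top {'camera_matrix': array([[373.30741318,   0.        , 318.85644306],
       [  0.        , 373.30741318, 193.82287129],
       [  0.        ,   0.        ,   1.        ]]), 'cam_to_world': array([[ 1.05265125e-02,  9.90085476e-01, -1.40071209e-01,
         4.42591538e+02],
       [-9.99731138e-01,  1.33147196e-02,  1.89834027e-02,
         1.24421730e+01],
       [ 2.06
[... 519 characters left out ...]
01],
       [ 1.86164444e-02,  7.03676677e-01,  7.10276399e-01,
         7.65269628e+02],
       [ 0.00000000e+00,  0.00000000e+00,  0.00000000e+00,
         1.00000000e+00]])}
{'camera_matrix': array([[360.49689184,   0.        , 314.60815839],
       [  0.        , 360.49689184, 198.15567684],
       [  0.        ,   0.        ,   1.        ]]), 'mount': array([[ 1.03422299e-03,  9.44743071e-01,  3.27810098e-01,
         8.57037755e+01],
       [ 9.99999439e-01, -1.05191016e-03, -1.23356701e-04,
         1.19312233e+00],
       [ 2.28286384e-04,  3.27810042e-01, -9.44743629e-01,
        -1.28099114e+02],
       [ 0.00000000e+00,  0.00000000e+00,  0.00000000e+00,
         1.00000000e+00]])}
```

View pics/top0.png

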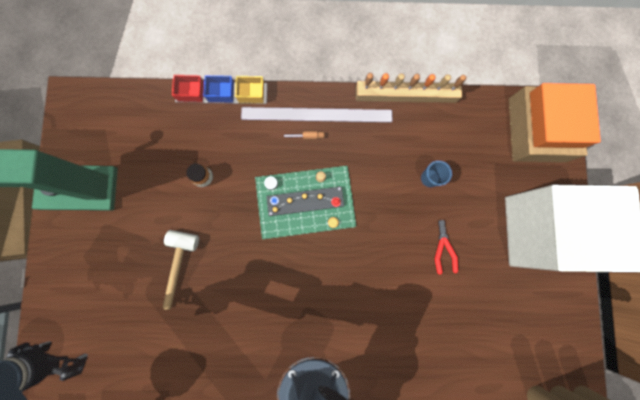

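View pics/scene0.png

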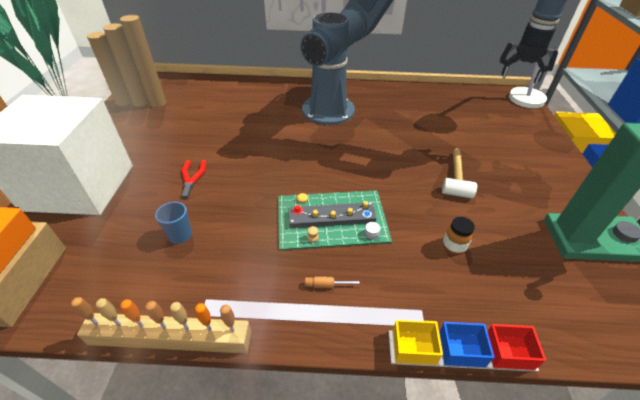

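The top view shows the jig near (305,202), the blue dot at (275,201) and the pins running from (275,210) along to the red one at (336,202). The scene view agrees, with the bystanders clear of the row. Next I'll locate the jig and move the wrist camera over it.

```bash
cat > h.py <<'E'
from workcell import env
import numpy as np, cv2
from scipy.spatial.transform import Rotation as R
def pose(s):
    T=np.eye(4);T[:3,:3]=R.from_quat(s["tcp_rot"]).as_matrix();T[:3,3]=s["eef_pos"];return T
def cast(name,px,z,s=None):
    c=env.get_calibration(name);T=c["cam_to_world"] if name!="wrist" else pose(s)@c["mount"]
    K=c["camera_matrix"];out=[]
    for u,v in px:
        d=np.linalg.inv(K)@[u,v,1];d=T[:3,:3]@[d[0],-d[1],-d[2]]
        out.append(T[:3,3]+d*(z-T[2,3])/d[2])
    return np.array(out)
def tool(s,p): return pose(s)[:3,:3].T@(np.array(p)-s["eef_pos"])/10
E
python3 - <<'E'
from h import *
np.set_printoptions(precision=1,suppress=True)
p=cast("top",[(275,210),(290,200),(305,196),(320,197),(336,202)],44);print(p)
s=env.state();q=p[2].copy();q[2]=190;print(tool(s,q))
E
```

```text
[[553.4 125.5  44. ]
 [585.2  79.8  44. ]
 [598.4  33.4  44. ]
 [595.9 -13.3  44. ]
 [580.8 -63.4  44. ]]
[-56.1 -41.3   5.5]
```

>>> jog_arm(rows=[{"claw": -1, "slide": [-1, -0.74, 0], "spin": 0}, {"claw": -1, "slide": [-2, -1.47, 0], "spin": 0}, {"claw": -1, "slide": [-2.8, -2.06, 0], "spin": 0}, {"claw": -1, "slide": [-2.8, -2.06, 0], "spin": 0}, {"claw": -1, "slide": [-2.8, -2.06, 0], "spin": 0}, {"claw": -1, "slide": [-2.8, -2.06, 0], "spin": 0}, {"claw": -1, "slide": [-2.8, -2.06, 0], "spin": 0}, {"claw": -1, "slide": [-2.8, -2.06, 0], "spin": 0}, {"claw": -1, "slide": [-2.8, -2.06, 0], "spin": 0}, {"claw": -1, "slide": [-2.8, -2.06, 0], "spin": 0}, {"claw": -1, "slide": [-2.8, -2.06, 0], "spin": 0}, {"claw": -1, "slide": [-2.8, -2.06, 0], "spin": 0}], squeeze=20)

```text
clock: 1.1
eef_pos: [415.2, 283.2, 245.3]
tcp_rot: [0.152, 0.988, -0.0, -0.0]
contact_force: [-0.5, 0.9, 0.5]
opening: -0.002
gripper_force: 0.0
```

>>> jog_arm(rows=[{"claw": -1, "slide": [-2.8, -2.06, 0.5], "spin": 0}, {"claw": -1, "slide": [-2.8, -2.06, 0.5], "spin": 0}, {"claw": -1, "slide": [-2.8, -2.06, 0.5], "spin": 0}, {"claw": -1, "slide": [-2.8, -2.06, 0.5], "spin": 0}, {"claw": -1, "slide": [-2.8, -2.06, 0.5], "spin": 0}, {"claw": -1, "slide": [-2.8, -2.06, 0.5], "spin": 0}, {"claw": -1, "slide": [-2.8, -2.06, 0.5], "spin": 0}, {"claw": -1, "slide": [-2.8, -2.06, 0.5], "spin": 0}, {"claw": -1, "slide": [-1.7, -1.25, 0.5], "spin": 0}, {"claw": -1, "slide": [-1, -0.75, 0.5], "spin": 0}, {"claw": -1, "slide": [0, 0, 0], "spin": 0}, {"claw": -1, "slide": [0, 0, 0], "spin": 0}])

```text
clock: 2.1
eef_pos: [597.6, 33.9, 194.7]
tcp_rot: [0.152, 0.988, 0.0, -0.001]
contact_force: [-0.4, 0.5, 0.3]
opening: 0.0
gripper_force: 0.0
```

Run:
```python
from h import *
s=env.state();print(s["clock"],s["eef_pos"],s["tcp_rot"],s["contact_force"],s["opening"],s["joint_velocities"])
im=env.read_camera("wrist");cv2.imwrite("pics/w1.png",im);np.save("s1.npy",s,allow_pickle=True)
```

```text
2.1 [597.55637944  33.86890196 194.65064167] [ 1.52355608e-01  9.88324780e-01  1.89035753e-04 -1.36437447e-03] [-0.38823157  0.49031971  0.33375053] 0.00038656731460577604 [ 0.03422374 -0.0203009   0.0175141   0.00248483  0.00470707  0.00033345]
```

View pics/w1.png

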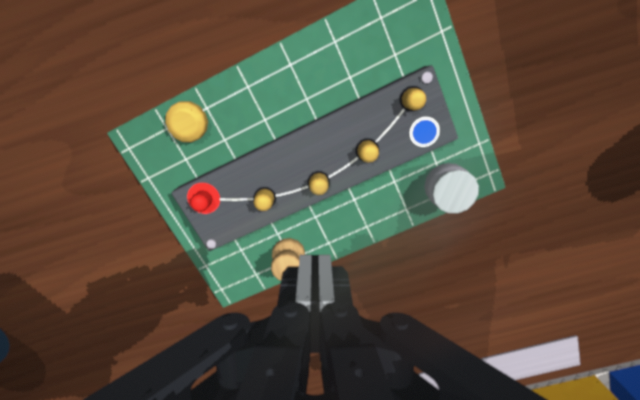

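The wrist view shows the blue dot at (424,131), pin 1 at (414,98), pin 2 at (368,151), pin 3 at (319,183), pin 4 at (263,200) and the red pin at (202,199). The fingers end at about (315,258). Now I'll measure these with colour masks.

Run:
```python
from h import *
np.set_printoptions(precision=1,suppress=True)
s=np.load("s1.npy",allow_pickle=True).item();im=cv2.imread("pics/w1.png")
h=cv2.cvtColor(im,cv2.COLOR_BGR2HSV)
def blob(lo,hi,g):
    m=cv2.inRange(h,lo,hi);n,_,st,c=cv2.connectedComponentsWithStats(m)
    i=min([k for k in range(1,n) if st[k,4]>40],key=lambda k:np.hypot(*(c[k]-g)));return c[i],st[i]
P=[]
for g in [(414,98),(368,151),(319,183),(263,200)]:
    c,st=blob((15,90,50),(35,255,255),g);P.append(c);print(c,st)
m=cv2.inRange(h,(0,150,60),(6,255,255))|cv2.inRange(h,(174,150,60),(180,255,255))
print("red",cv2.boundingRect(m))
b,st=blob((105,120,80),(130,255,255),(424,131));print(b,st)
P.append((201,200))
w=cast("wrist",P,38,s);d=cast("wrist",[b],28,s);print(w,d,np.hypot(*np.diff(w,axis=0)[:,:2].T),np.hypot(*(d-w[0])[0,:2]))
big=cv2.resize(im[70:230,170:450],None,fx=2.8,fy=2.8,interpolation=cv2.INTER_CUBIC);cv2.imwrite("pics/w1c.png",big)
```

```text
[413.5  98.5] [402  88  24  23 444]
[367.6 150.8] [357 140  22  22 386]
[318.3 183.3] [309 173  20  22 358]
[263.6 199.4] [253 188  22  23 373]
red (187, 183, 33, 31)
[424.2 131.5] [413 121  23  22 404]
[[555.9 127.4  38. ]
 [584.5  83.7  38. ]
 [598.6  38.   38. ]
 [598.2  -9.9  38. ]
 [583.  -60.   38. ]] [[585.3 132.5  28. ]] [52.2 47.8 47.9 52.4] 29.804408028804716
```

View pics/w1c.png

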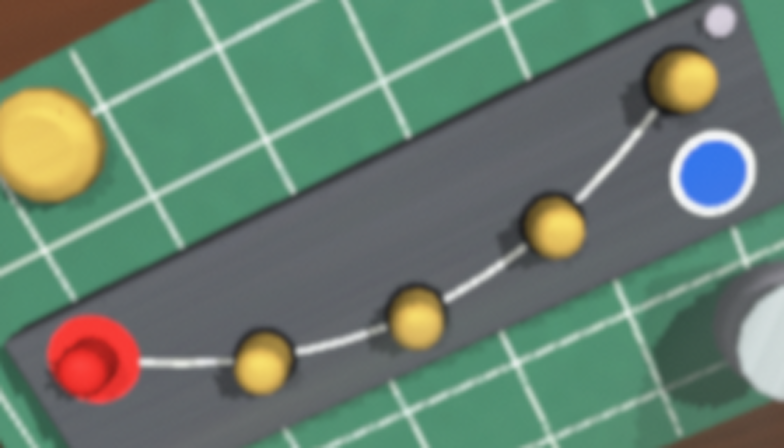

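Run:
```python
from h import *
np.set_printoptions(precision=2,suppress=True)
s=env.state();W=np.array([[555.9,127.4],[584.5,83.7],[598.6,38],[598.2,-9.9],[583.8,-60.5]])
t=np.array([tool(s,[*w,70]) for w in W]);print(t,np.diff(t,axis=0),s["eef_pos"])
```

```text
[[ 6.7   7.6  12.52]
 [ 2.66  4.29 12.51]
 [-0.06  0.35 12.5 ]
 [-1.45 -4.23 12.49]
 [-1.6  -9.49 12.49]] [[-4.04 -3.31 -0.01]
 [-2.72 -3.94 -0.01]
 [-1.4  -4.58 -0.  ]
 [-0.14 -5.26 -0.  ]] [597.3   34.72 194.99]
```

>>> jog_arm(rows=[{"claw": -1, "slide": [1.0, 1.1, 0.8], "spin": 0}, {"claw": -1, "slide": [1.7, 1.9, 1.5], "spin": 0}, {"claw": -1, "slide": [1.7, 1.9, 1.5], "spin": 0}, {"claw": -1, "slide": [1.5, 1.8, 1.5], "spin": 0}, {"claw": -1, "slide": [0.8, 0.9, 1.5], "spin": 0}, {"claw": -1, "slide": [0, 0, 2.0], "spin": 0}, {"claw": -1, "slide": [0, 0, 2.0], "spin": 0}, {"claw": -1, "slide": [0, 0, 1.2], "spin": 0}, {"claw": -1, "slide": [0, 0, 0.5], "spin": 0}, {"claw": -1, "slide": [0, 0, 0], "spin": 0}, {"claw": -1, "slide": [0, 0, 0], "spin": 0}, {"claw": -1, "slide": [0, 0, 0], "spin": 0}])

```text
clock: 3.15
eef_pos: [558.3, 126.7, 71.3]
tcp_rot: [0.152, 0.988, 0.0, 0.001]
contact_force: [-0.4, 0.0, -0.1]
opening: -0.002
gripper_force: 0.0
```

Run:
```python
from h import *
s=env.state();print(s["clock"],s["eef_pos"],s["tcp_rot"],s["contact_force"])
im=env.read_camera("wrist");cv2.imwrite("pics/w2.png",im);np.save("s2.npy",s,allow_pickle=True)
```

```text
3.15 [558.27944717 126.74939721  71.30528547] [1.51774482e-01 9.88414682e-01 2.02569810e-04 9.38808852e-04] [-0.37767405  0.00428304 -0.08874818]
```

View pics/w2.png

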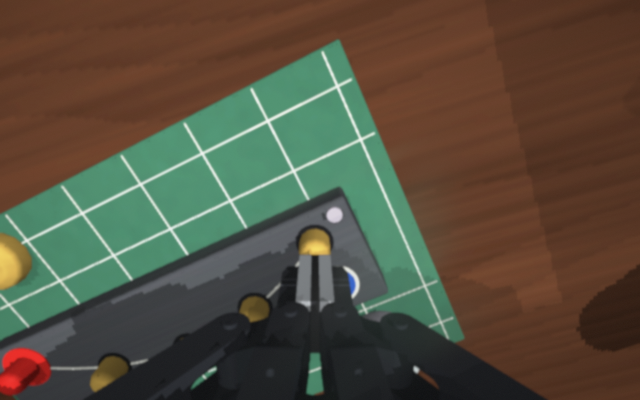

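The pin-1 cap is centred under the finger column at (315,240), just beyond the fingertip edge at row 255. A numeric check of the tool-x offset comes next.

Run:
```python
from h import *
np.set_printoptions(precision=2,suppress=True)
s=np.load("s2.npy",allow_pickle=True).item();im=cv2.imread("pics/w2.png")
c=env.get_calibration("wrist");M=np.linalg.inv(c["mount"]);K=c["camera_matrix"]
def proj(p):
    q=M@[*p,1];q=K@[q[0],-q[1],-q[2]];return q[:2]/q[2]
for x in(-11,0,11):print("tip",x,proj((x,0,14)))
m=cv2.inRange(cv2.cvtColor(im,cv2.COLOR_BGR2HSV),(15,90,50),(35,255,255))
m[:, :290]=0;m[:,345:]=0;m[265:]=0;print(cv2.boundingRect(m))
# pin at tool x offset dx: top disc edges
zt=(s["eef_pos"][2]-44)
for dx in(-3,-1,0,1,3,6):print(dx,proj((dx,0,zt)),"far edge rows",proj((dx+8,0,zt+3))[1],proj((dx+8,0,zt+12))[1])
```

```text
tip -11 [311.87 295.43]
tip 0 [311.84 274.52]
tip 11 [311.8  252.65]
(298, 39, 47, 217)
-3 [312.05 265.5 ] far edge rows 247.9374793433566 239.88346063937396
-1 [312.05 261.87] far edge rows 244.2411814388827 236.32930866130877
0 [312.04 260.04] far edge rows 242.38265397714125 234.54271537383534
1 [312.04 258.21] far edge rows 240.5171556058569 232.7497318323372
3 [312.03 254.52] far edge rows 236.765088666351 229.1444563557302
6 [312.03 248.93] far edge rows 231.0837144332271 223.6877495190859
```

>>> jog_arm(rows=[{"claw": -1, "slide": [0.3, 0, 0.4], "spin": 0}, {"claw": -1, "slide": [0, 0, 0.5], "spin": 0}, {"claw": -1, "slide": [0, 0, 0.3], "spin": 0}, {"claw": -1, "slide": [0, 0, 0.2], "spin": 0}, {"claw": -1, "slide": [0, 0, 0.2], "spin": 0}, {"claw": -1, "slide": [0, 0, 0.15], "spin": 0}, {"claw": -1, "slide": [0, 0, 0], "spin": 0}, {"claw": -1, "slide": [0, 0, 0], "spin": 0}])

```text
clock: 3.87
eef_pos: [554.5, 127.4, 52.8]
tcp_rot: [0.152, 0.988, -0.0, -0.0]
contact_force: [-2.1, -1.2, 3.7]
opening: 0.002
gripper_force: 1.5
```

>>> jog_arm(rows=[{"claw": -1, "slide": [0, 0, -0.3], "spin": 0}, {"claw": -1, "slide": [0, 0, -0.6], "spin": 0}, {"claw": -1, "slide": [0, 0, -0.8], "spin": 0}, {"claw": -1, "slide": [0, 0, 0], "spin": 0}, {"claw": -1, "slide": [-0.7, -0.6, 0], "spin": 0}, {"claw": -1, "slide": [-1.2, -1.0, 0], "spin": 0}, {"claw": -1, "slide": [-1.2, -1.0, 0], "spin": 0}, {"claw": -1, "slide": [-0.9, -0.7, 0], "spin": 0}, {"claw": -1, "slide": [0, 0, 0], "spin": 0}, {"claw": -1, "slide": [0, 0, 0], "spin": 0}])

```text
clock: 4.7
eef_pos: [583.7, 82.6, 69.5]
tcp_rot: [0.153, 0.988, 0.0, -0.0]
contact_force: [-1.2, 0.5, 0.4]
opening: 0.005
gripper_force: 0.0
```

Run:
```python
from h import *
np.set_printoptions(precision=2,suppress=True)
s=env.state();print(s["clock"],s["eef_pos"],s["contact_force"],tool(s,[584.5,83.7,52]))
im=env.read_camera("wrist");cv2.imwrite("pics/w3.png",im)
```

```text
4.7 [583.68  82.6   69.5 ] [-1.24  0.47  0.35] [-0.05  0.13  1.75]
```

View pics/w3.png

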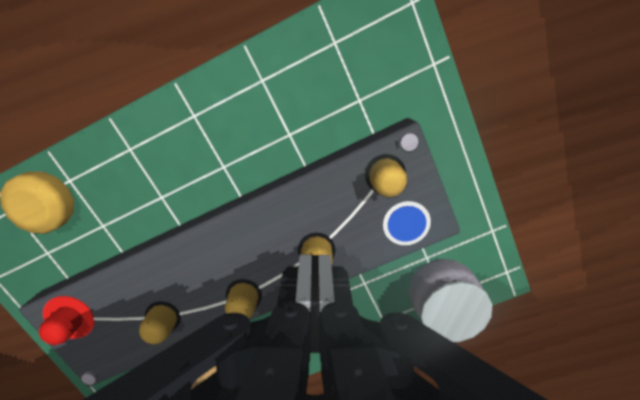

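Pin 1 is back up at (388,177). Pin 2 is centred under the tips at (316,240), with its far edge near row 235, which puts it within about 1 mm.

>>> jog_arm(rows=[{"claw": -1, "slide": [0.1, 0.05, 0.4], "spin": 0}, {"claw": -1, "slide": [0, 0, 0.5], "spin": 0}, {"claw": -1, "slide": [0, 0, 0.3], "spin": 0}, {"claw": -1, "slide": [0, 0, 0.2], "spin": 0}, {"claw": -1, "slide": [0, 0, 0.2], "spin": 0}, {"claw": -1, "slide": [0, 0, 0.15], "spin": 0}, {"claw": -1, "slide": [0, 0, 0], "spin": 0}, {"claw": -1, "slide": [0, 0, 0], "spin": 0}])

```text
clock: 5.42
eef_pos: [581.6, 85.1, 52.3]
tcp_rot: [0.152, 0.988, 0.0, -0.001]
contact_force: [-1.9, 0.3, 2.9]
opening: -0.002
gripper_force: 1.6
```

>>> jog_arm(rows=[{"claw": -1, "slide": [0, 0, -0.3], "spin": 0}, {"claw": -1, "slide": [0, 0, -0.6], "spin": 0}, {"claw": -1, "slide": [0, 0, -0.85], "spin": 0}, {"claw": -1, "slide": [0, 0, 0], "spin": 0}, {"claw": -1, "slide": [-0.5, -0.7, 0], "spin": 0}, {"claw": -1, "slide": [-0.9, -1.25, 0], "spin": 0}, {"claw": -1, "slide": [-0.9, -1.25, 0], "spin": 0}, {"claw": -1, "slide": [-0.4, -0.7, 0], "spin": 0}, {"claw": -1, "slide": [0, 0, 0], "spin": 0}, {"claw": -1, "slide": [0, 0, 0], "spin": 0}])

```text
clock: 6.25
eef_pos: [596.4, 38.1, 69.5]
tcp_rot: [0.153, 0.988, 0.0, -0.0]
contact_force: [-0.5, -0.6, 0.2]
opening: -0.001
gripper_force: 0.0
```

Run:
```python
from h import *
np.set_printoptions(precision=2,suppress=True)
s=env.state();print(s["clock"],s["eef_pos"],s["contact_force"],tool(s,[598.6,38,52]))
im=env.read_camera("wrist");cv2.imwrite("pics/w4.png",im)
```

```text
6.25 [596.35  38.14  69.51] [-0.53 -0.58  0.25] [-0.22  0.05  1.75]
```

View pics/w4.png

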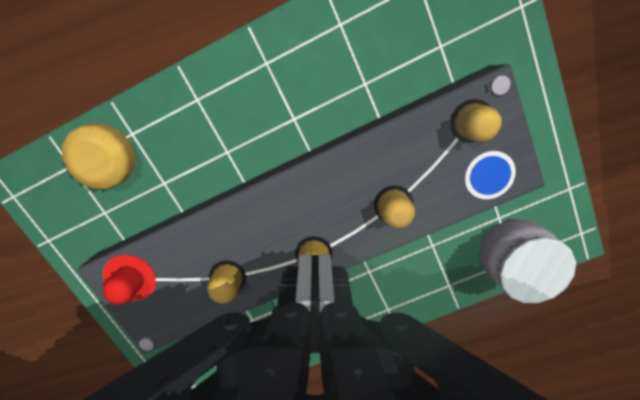

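Pins 1 and 2 are up. Pin 3 sits under the tips at (313,247), so I'm shifting slightly in tool -x and pressing.

>>> jog_arm(rows=[{"claw": -1, "slide": [-0.15, 0, 0.4], "spin": 0}, {"claw": -1, "slide": [0, 0, 0.5], "spin": 0}, {"claw": -1, "slide": [0, 0, 0.3], "spin": 0}, {"claw": -1, "slide": [0, 0, 0.2], "spin": 0}, {"claw": -1, "slide": [0, 0, 0.2], "spin": 0}, {"claw": -1, "slide": [0, 0, 0.15], "spin": 0}, {"claw": -1, "slide": [0, 0, 0], "spin": 0}, {"claw": -1, "slide": [0, 0, 0], "spin": 0}])

```text
clock: 6.97
eef_pos: [597.5, 39.4, 52.4]
tcp_rot: [0.152, 0.988, 0.0, -0.0]
contact_force: [-0.4, 2.0, 3.5]
opening: 0.005
gripper_force: 1.6
```

>>> jog_arm(rows=[{"claw": -1, "slide": [0, 0, -0.3], "spin": 0}, {"claw": -1, "slide": [0, 0, -0.6], "spin": 0}, {"claw": -1, "slide": [0, 0, -0.85], "spin": 0}, {"claw": -1, "slide": [0, 0, 0], "spin": 0}, {"claw": -1, "slide": [-0.2, -0.7, 0], "spin": 0}, {"claw": -1, "slide": [-0.5, -1.6, 0], "spin": 0}, {"claw": -1, "slide": [-0.5, -1.6, 0], "spin": 0}, {"claw": -1, "slide": [-0.2, -0.7, 0], "spin": 0}, {"claw": -1, "slide": [0, 0, 0], "spin": 0}, {"claw": -1, "slide": [0, 0, 0], "spin": 0}])

```text
clock: 7.8
eef_pos: [597.1, -9.5, 69.6]
tcp_rot: [0.153, 0.988, 0.0, -0.0]
contact_force: [0.2, 0.3, 0.4]
opening: -0.001
gripper_force: 0.0
```

Run:
```python
from h import *
np.set_printoptions(precision=2,suppress=True)
s=env.state();print(s["clock"],s["eef_pos"],s["contact_force"],tool(s,[598.2,-9.9,52]))
im=env.read_camera("wrist");cv2.imwrite("pics/w5.png",im)
```

```text
7.8 [597.07  -9.53  69.65] [0.24 0.35 0.42] [-0.12 -0.    1.76]
```

View pics/w5.png

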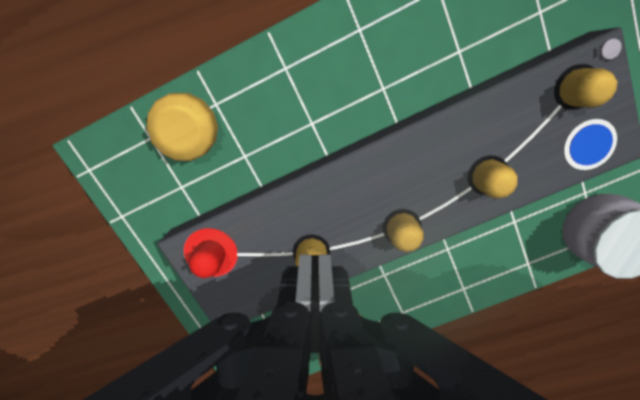

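Pins 1–3 are up. Pin 4 is under the tips at (312,246), with the red pin at (205,260).

>>> jog_arm(rows=[{"claw": -1, "slide": [-0.05, -0.1, 0.4], "spin": 0}, {"claw": -1, "slide": [0, 0, 0.5], "spin": 0}, {"claw": -1, "slide": [0, 0, 0.3], "spin": 0}, {"claw": -1, "slide": [0, 0, 0.2], "spin": 0}, {"claw": -1, "slide": [0, 0, 0.2], "spin": 0}, {"claw": -1, "slide": [0, 0, 0.15], "spin": 0}, {"claw": -1, "slide": [0, 0, 0], "spin": 0}, {"claw": -1, "slide": [0, 0, 0], "spin": 0}])

```text
clock: 8.52
eef_pos: [597.2, -9.7, 52.4]
tcp_rot: [0.152, 0.988, 0.0, -0.0]
contact_force: [-0.8, 2.9, 3.2]
opening: -0.001
gripper_force: 1.6
```

>>> jog_arm(rows=[{"claw": -1, "slide": [0, 0, -0.3], "spin": 0}, {"claw": -1, "slide": [0, 0, -0.6], "spin": 0}, {"claw": -1, "slide": [0, 0, -0.85], "spin": 0}, {"claw": -1, "slide": [0, 0, 0], "spin": 0}, {"claw": -1, "slide": [0, -0.8, 0], "spin": 0}, {"claw": -1, "slide": [-0.1, -1.8, 0], "spin": 0}, {"claw": -1, "slide": [0, -1.8, 0], "spin": 0}, {"claw": -1, "slide": [0, -0.8, 0], "spin": 0}, {"claw": -1, "slide": [0, 0, 0], "spin": 0}, {"claw": -1, "slide": [0, 0, 0], "spin": 0}])

```text
clock: 9.35
eef_pos: [582.6, -60.6, 69.7]
tcp_rot: [0.153, 0.988, 0.0, -0.0]
contact_force: [-0.2, -0.5, 0.1]
opening: 0.002
gripper_force: 0.0
```

Run:
```python
from h import *
np.set_printoptions(precision=2,suppress=True)
s=env.state();print(s["clock"],s["eef_pos"],s["contact_force"],tool(s,[583.8,-60.5,52]))
im=env.read_camera("wrist");cv2.imwrite("pics/w6.png",im)
```

```text
9.35 [582.6  -60.62  69.7 ] [-0.17 -0.51  0.05] [-0.11  0.05  1.77]
```

View pics/w6.png

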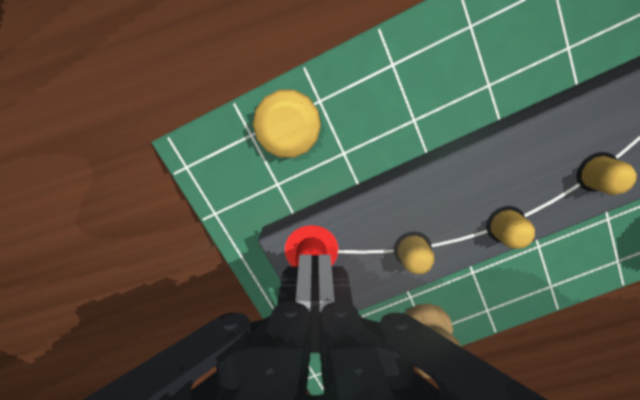

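Pins 2–4 are visibly up. The red pin is under the tips at (312,245), so now I'll press it and hold.

>>> jog_arm(rows=[{"claw": -1, "slide": [-0.05, -0.05, 0.4], "spin": 0}, {"claw": -1, "slide": [0, 0, 0.5], "spin": 0}, {"claw": -1, "slide": [0, 0, 0.3], "spin": 0}, {"claw": -1, "slide": [0, 0, 0.2], "spin": 0}, {"claw": -1, "slide": [0, 0, 0.2], "spin": 0}, {"claw": -1, "slide": [0, 0, 0.17], "spin": 0}, {"claw": -1, "slide": [0, 0, 0], "spin": 0}, {"claw": -1, "slide": [0, 0, 0], "spin": 0}, {"claw": -1, "slide": [0, 0, 0], "spin": 0}])

```text
clock: 10.15
eef_pos: [583.1, -60.3, 52.3]
tcp_rot: [0.152, 0.988, 0.0, -0.0]
contact_force: [-0.3, 2.2, 3.0]
opening: -0.001
gripper_force: 1.6
```

>>> jog_arm(rows=[{"claw": -1, "slide": [0, 0, 0], "spin": 0}, {"claw": -1, "slide": [0, 0, 0], "spin": 0}, {"claw": -1, "slide": [0, 0, 0], "spin": 0}])

```text
clock: 10.4
eef_pos: [583.1, -60.7, 52.2]
tcp_rot: [0.152, 0.988, 0.0, 0.0]
contact_force: [-0.4, 2.3, 3.3]
opening: 0.001
gripper_force: 1.6
```

```bash
python3 -c "
from workcell import env
print(env.finish_job())"
```

```text
the job is handed in; nothing more can be done
None
```

I pressed all five pins lightly in order from the blue dot. Pins 1–4 showed as back up in the wrist pictures, and I handed the job in at about 10.4 s with the red pin held about half-way down (about 5.5–6 mm, 3.3 N); the hand-in gave no verdict.

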